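# Set the grinding discs of an electrode sharpener

### The arm

A 6-joint arm with a two-finger parallel gripper is mounted at the origin on the work surface. World frame = base frame: x ahead of the robot, y to its left, z up, the work surface at z = 0. Lengths are in mm, angles in rad, forces in N, time in s.
With the tool pointing down it reaches from about 325 to 875 mm from the base axis. Payload 4.4 kg.
Tool frame: the origin (TCP) lies on the centre line of the jaws, within the pads' length; the fingertips stand ahead of it and the grasp point (between the pads) lies 6 mm ahead of it (ctrl.tcp_to_tips is the z of the fingertips in the tool frame, in mm); z points along the fingers, y is the direction in which the jaws open and shut (so a half turn about z gives the same grasp; the last joint's range is limited). The gripper opens to 85 mm and grips with 20 to 120 N. Pads are 22 mm wide; open, the fingers measure 114 mm over their backs; the gripper's body (76 mm by 85 mm) begins 54 mm behind the grasp point. The pads swing forward as they close: fully open they stand 13 mm farther back than shut.
Start: joints at [-1.319, 0.207, 1.542, -0, 1.393, -0.15], TCP at [224.857, -529.214, 256.282] pointing down, gripper open.
Joint ranges: [-2.73, 2.73], [-0.86, 2.22], [0.23, 2.46], [-1.11, 4.25], [0.08, 2.63], [-2.82, 2.82]. Speed limits (rad/s): [2.79, 2.79, 3.14, 3.14, 3.14, 3.14].

### API

Orientations are given as a 3x3 rotation matrix whose columns are the frame's x, y, z axes.
In Python, from plant import ctrl, sensors, optics gives the robot as it stands. Calls block until the motion is done:
- ctrl.move_ptp(position, orientation): joint-space move of the TCP to a pose.
- ctrl.move_l(position, rot=None, vel=150, threshold=None): straight line of the TCP; rot=None keeps the orientation; vel is the mean speed in mm/s. With threshold (N) it stops when the force on the tool has changed by that much, and returns True; else False.
- ctrl.set_joints(angles): joint-space move.
- ctrl.gripper_to(opening, force=None): finger opening in mm; force is the grip in N (None keeps the last); returns when the fingers have stopped.
- ctrl.hold(seconds).
- ctrl.solve_ik(position, orientation): joint angles nearest the present ones, or None.
- sensors.read_state(): the state.
- optics.grab_frame(name): name is "side" or "top" or "wrist"; returns (picture, depth): 420x560x3 uint8, red, green, blue; 420x560 float32, mm along the optical axis (not along the pixel's ray), 0 where there is no reading.
- optics.camera_params(name): a dict with "mtx" (3x3 intrinsics, pixels), "R" (3x3) and "t" (3): a world point X has camera coordinates R X + t; the wrist camera has in their place "T_tool_cam" (4x4, takes a point from camera to tool coordinates, whose origin is the TCP and whose axes are the flange's). Camera axes: x right, y down, z forward; pixel columns grow to the right and rows downward; lengths in mm; the calibration is good to about 2 mm. A picture is of the moment at which its call begins: read the wrist's pose just before it. camera_params takes no time and is no camera call.
A pose or a line that the arm cannot do raises ctrl.MotionError and nothing moves.
- ctrl.finish_job(): hands the job in, once; it reports no verdict.
The state is a dict: "t": time; "q": joint angles; "qvel": joint speeds; "tau": joint torques, N m; "eef_pos": TCP position; "eef_rot": TCP orientation; "force": force on the tool from outside, world axes, zero at the start; "wrist_torque": the same for the moment, N m; "grip_width": finger opening in mm.
Only numpy, scipy, OpenCV 4.12 (cv2) and the standard library are available. Lean on these libraries where they do the work, as an engineer would, in place of code of your own. Each camera call takes 0.05 s, during which the arm holds its last target. There are 200 camera calls.

### The job

Set the gap of the bench electrode sharpener: take the upright pin on its black adjusting ring and turn the ring clockwise (seen from above) until you feel the grinding discs just touch, without forcing it, then back it off counter-clockwise by three clicks and let go. Do not disturb the other things on the trolley.

Things in the scene. Friction and masses are not known exactly. Their poses are not given: they have to be found in the camera images.
- grinder: bench sharpener for welding electrodes, bolted down: grey box housing 170 x 150 x 66 mm with a dark lying motor cylinder behind it (+x side, to 176 mm from the origin), a round aluminium neck on top and on that the black adjusting ring. Origin: centre of the underside, on the trolley top, under the ring's axis; z up, -x is the front with two brass electrode guides.
- ring_axis (a point): Centre of the ring's top face on its vertical turning axis, 122 mm above the trolley; fixed to the housing, does not turn. The black ring is 100 mm across, 22 mm high, with 25 ribs and white ticks, one per click. The discs touch at a ring angle that differs every time and cannot be seen: about 3.7 to 6.3 clicks clockwise (from above) of the start. But for the pin nothing stands above 130 mm.
- pin (a point): Upright steel pin on the ring, by which it is turned: 14 mm in diameter, 60 mm from the ring axis, its top 170 mm and its foot 120 mm above the trolley; the point is on its axis at 148 mm. One click = 14.4 degrees (0.2513 rad, 15 mm of pin path). The ring snaps into notches and stays there when let go; crossing to the next notch takes 2 to 4 N sideways at the pin.
- disc_gap (a joint): Gap between the discs (m): 0 at touch, +0.00002 (0.02 mm) per click counter-clockwise; the reading is too noisy to set by. Touch lies exactly on a notch (click 0): beyond it the push at the pin climbs steadily, 2 to 3 N per mm of pin path, and does not drop again. Feeling 6 to 10 N is touch enough; keep under 15 N, from 18 N the discs are harmed. The ring ends 7.2 clicks from touch.
- wood_block: bystander: pale wooden block 60 x 150 x 45 mm; origin at the centre of its underside
- hammer: bystander: hammer lying flat, about 260 mm long; handle towards its own -x
- t_coupon: bystander: welded T of dark steel plate, 100 x 80 x 58 mm; origin at the centre of its underside
- rod_carton: bystander: flat yellow electrode carton 50 x 220 x 30 mm; origin at the centre of its underside

How it is judged (in metres and radians):
On the way:
1. the grinding discs have been brought into touch (gap down to zero) and kept there a moment (value of joint disc_gap below 0 m), for 0.2 s.
At the end, for the whole second after the job is handed in: after the discs have touched, the ring rests in the third notch from touch (gap 0.05 to 0.07 mm, i.e. three clicks to within half a click) and is still (value of joint disc_gap between 5e-05 and 7e-05 m and velocity of joint disc_gap between -1e-05 and 1e-05 m/s).
It fails at once if the discs are pressed into each other (gap below -0.009 mm, about 18 N or more on the pin) (value of joint disc_gap below -9e-06 m).
It fails at once if a bystander is moved by more than 15 mm (distance of any of wood_block, hammer, t_coupon, rod_carton from where it was at the start of the episode above 0.015 m).
It also fails if it takes over 72 s, if anything falls off the work surface, if the arm or the gripper's body presses on something with over 40 N, if the wrist force passes 120 N, or if a joint passes its speed limit or range.

## Working session

There is one attempt and no reset: what is moved stays moved. The work goes in short steps, each a Python script; the robot and the scene stay as the last script left them, time stands still between calls to the robot, and variables do not carry over. Pictures are saved under pics/ and viewed, about 8 in all and at most 12, crops included, and the job is handed in when it is done.

```bash
ls; mkdir -p pics; cat > h.py <<'E'
import numpy as np, cv2
from plant import ctrl, sensors, optics
def snap(n,f):
    s=sensors.read_state(); im,d=optics.grab_frame(n); cv2.imwrite('pics/'+f+'.png',im[:,:,::-1]); np.savez('pics/'+f,im=im,d=d,p=s['eef_pos'],R=s['eef_rot']); return im,d,s
def cloud(n,d,s):
    c=optics.camera_params(n);K=np.array(c['mtx']);v,u=np.mgrid[:d.shape[0],:d.shape[1]]
    P=np.stack([(u-K[0,2])/K[0,0]*d,(v-K[1,2])/K[1,1]*d,d],-1).astype(float)
    if n=='wrist':
        T=np.array(c['T_tool_cam']);P=P@T[:3,:3].T+T[:3,3];return P@np.array(s['eef_rot']).T+np.array(s['eef_pos'])
    return (P-np.array(c['t']))@np.array(c['R'])
E
python3 - <<'E'
from h import *
for n in('top','side'):
    im,d,s=snap(n,n); P=cloud(n,d,s); print(n,P[200:400:60,100:500:100].round().tolist(),(d==0).mean())
print(s, ctrl.tcp_to_tips)
a=[cv2.imread('pics/%s.png'%n) for n in('top','side')]
E
```

```text
pics
top [[[571.0, 520.0, 2.0], [577.0, 211.0, -5.0], [582.0, -102.0, -4.0], [587.0, -416.0, -2.0]], [[386.0, 514.0, -5.0], [390.0, 206.0, -7.0], [395.0, -104.0, -2.0], [400.0, -415.0, -3.0]], [[205.0, 503.0, 0.0], [208.0, 200.0, -2.0], [211.0, -106.0, -10.0], [217.0, -413.0, -1.0]], [[27.0, 495.0, -2.0], [30.0, 195.0, -3.0], [240.0, -62.0, 651.0], [37.0, -412.0, -1.0]]] 0.003937074829931973
side [[[1987.0, -441.0, -495.0], [922.0, -63.0, 3.0], [631.0, -237.0, 2.0], [334.0, -417.0, -0.0]], [[944.0, 334.0, 8.0], [717.0, 195.0, 2.0], [457.0, 108.0, 45.0], [241.0, -82.0, 1.0]], [[774.0, 482.0, 3.0], [562.0, 387.0, 25.0], [382.0, 253.0, -2.0], [179.0, 139.0, -1.0]], [[651.0, 590.0, -1.0], [481.0, 494.0, -2.0], [308.0, 397.0, -1.0], [134.0, 300.0, -0.0]]] 0.005718537414965986
{'t': 0.05, 'q': array([-1.31948697e+00,  2.07407981e-01,  1.54293625e+00,  7.02723182e-06,
        1.39347134e+00, -1.50507436e-01]), 'qvel': array([-1.54898443e-03, -1.97917768e-03, -1.00501023e-03,  7.60349124e-04,
        2.99923158e-04, -4.27845562e-05]), 'tau': array([-1.63736026e-03, -3.84386480e+01, -2.92812574e+01, -3.55438724e-04,
        5.04744152e-03,  8.21550145e-06]), 'eef_pos': array([ 224.69349356, -528.54009227,  255.14089248]), 'eef_rot': array([[ 9.20352564e-01,  3.91089324e-01, -5.46079666e-04],
       [ 3.91089558e-01, -9.20350104e-01,  2.15481521e-03],
       [ 3.40140749e-04, -2.19675576e-03, -9.99997529e-01]]), 'force': array([ 0.09346595,  0.22093669, -0.23653557]), 'wrist_torque': array([ 0.03673844, -0.00814088, -0.00697896]), 'grip_width': 85.0919574692671} 25.0
```

View pics/top.png

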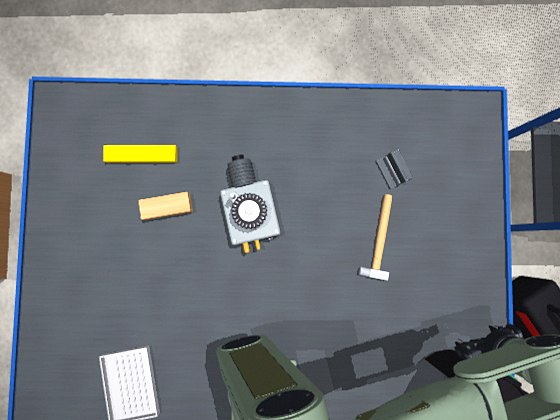

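View pics/side.png

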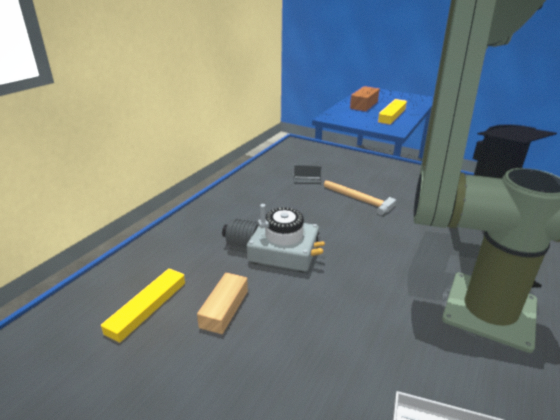

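The top view shows the grinder's ring at about (249,211) and its motor up (+x). The pin is near (234,196). In the side view the pin's top is at (263,206). The bystanders are well clear.

```bash
cat >> h.py <<'E'
def ray(n,u,v,z,s=None):
    c=optics.camera_params(n);K=np.array(c['mtx']);r=np.linalg.solve(K,[u,v,1.])
    if n=='wrist':
        T=np.array(c['T_tool_cam']);R=np.array(s['eef_rot']);o=R@T[:3,3]+s['eef_pos'];r=R@T[:3,:3]@r
    else:
        R=np.array(c['R']);o=-R.T@np.array(c['t']);r=R.T@r
    return o+r*(z-o[2])/r[2]
E
python3 - <<'E'
from h import *
print('ring top',ray('top',249,211,122),'ring side',ray('side',285,215,122))
print('pin side top',ray('side',263,206,170),'pin top view',ray('top',234,196,170))
z=np.load('pics/top.npz');P=cloud('top',z['d'],None)
b=P[170:250,215:290].reshape(-1,3)
m=(b[:,2]>108)&(b[:,2]<135);print('ring depth',b[m].mean(0),m.sum());m=b[:,2]>140;print(b[m].round())
im=cv2.imread('pics/top.png')[140:270,190:300];cv2.imwrite('pics/c.png',cv2.resize(im,None,fx=5,fy=4.6,interpolation=2))
E
```

```text
ring top [536.35487229  50.72109232 122.        ] ring side [538.05965427  44.04990488 122.        ]
pin side top [571.09819372 102.34791484 170.        ] pin top view [573.48234822  89.87166305 170.        ]
ring depth [540.79642019  52.84018058 121.30727712] 1033
[[ 457.  -14. 1335.]
 [ 457.  -14. 1335.]
 [ 457.  -14. 1335.]
 [ 457.  -14. 1335.]
 [ 457.  -14. 1335.]
 [ 457.  -14. 1335.]
 [ 457.  -14. 1335.]
 [ 584.   98.  174.]
 [ 584.   96.  170.]
 [ 582.  102.  164.]
 [ 582.   99.  167.]
 [ 582.   96.  168.]
 [ 582.   93.  170.]
 [ 457.  -14. 1335.]
 [ 579.  101.  170.]
 [ 579.   98.  169.]
 [ 579.   96.  169.]
 [ 579.   93.  167.]
 [ 579.   90.  168.]
 [ 576.  101.  169.]
 [ 576.   98.  171.]
 [ 576.   96.  168.]
 [ 576.   93.  168.]
 [ 577.   90.  165.]
 [ 574.  101.  167.]
 [ 574.   98.  168.]
 [ 574.   96.  163.]
 [ 574.   93.  169.]
 [ 575.   91.  155.]
 [ 457.  -14. 1335.]
 [ 457.  -14. 1335.]
 [ 573.  100.  148.]
 [ 572.   96.  161.]
 [ 572.   94.  152.]
 [ 574.   92.  142.]
 [ 457.  -14. 1335.]
 [ 457.  -14. 1335.]
 [ 457.  -14. 1335.]
 [ 457.  -14. 1335.]
 [ 457.  -14. 1335.]
 [ 457.  -14. 1335.]
 [ 457.  -14. 1335.]
 [ 457.  -14. 1335.]
 [ 457.  -14. 1335.]
 [ 457.  -14. 1335.]
 [ 457.  -14. 1335.]
 [ 457.  -14. 1335.]
 [ 457.  -14. 1335.]
 [ 457.  -14. 1335.]
 [ 457.  -14. 1335.]
 [ 457.  -14. 1335.]
 [ 457.  -14. 1335.]
 [ 457.  -14. 1335.]
 [ 457.  -14. 1335.]]
```

Ring and pin agree across the views: the radius from depth is about 60 mm, as it should be, and the pin is at about 50°. Next I check IK over the whole arc, go above the pin and look once.

```bash
cat >> h.py <<'E'
def pose(c,a,z,flip,r=60.):
    t=np.array([-np.sin(a),np.cos(a),0])*flip; zz=np.array([0,0,-1.])
    return np.array([c[0]+r*np.cos(a),c[1]+r*np.sin(a),z]), np.stack([np.cross(t,zz),t,zz],1)
E
python3 - <<'E'
from h import *
c=[540,51]
for f in(1,-1):
    print(f,[ (q if q is None else q.round(2).tolist()) for q in [ctrl.solve_ik(*pose(c,np.radians(a),158,f)) for a in(52,20,-15,-50)]])
E
```

```text
1 [[0.02, 0.32, 1.61, -0.0, 1.21, -2.46], [-0.02, 0.35, 1.57, -0.0, 1.22, -1.94], [-0.09, 0.35, 1.57, -0.0, 1.22, -1.39], [-0.14, 0.31, 1.63, -0.0, 1.2, -0.84]]
-1 [[0.02, 0.32, 1.61, -0.0, 1.21, 0.68], [-0.02, 0.35, 1.57, -0.0, 1.22, 1.2], [-0.09, 0.35, 1.57, -0.0, 1.22, 1.75], [-0.14, 0.31, 1.63, -0.0, 1.2, 2.3]]
```

```bash
python3 - <<'E'
from h import *
c=[540,51]
ctrl.move_ptp(*pose(c,np.radians(50),300,-1))
im,d,s=snap('wrist','w1'); print(s['t'],s['eef_pos'])
P=cloud('wrist',d,s).reshape(-1,3); ok=d.ravel()>0; P=P[ok]
near=np.hypot(P[:,0]-560,P[:,1]-75)<120
m=near&(P[:,2]>155)&(P[:,2]<180); print('pin',m.sum(),np.median(P[m],0),P[m].min(0),P[m].max(0))
m=near&(P[:,2]>112)&(P[:,2]<130); print('ring',m.sum(),P[m].mean(0),P[m].min(0),P[m].max(0))
E
```

```text
2.65 [578.70190538  95.98348716 299.9122095 ]
pin 352 [578.12035609  97.53884775 169.52108906] [570.02343683  89.58176994 155.11695474] [583.88415722 102.89988608 171.40157112]
ring 9037 [541.66952317  55.20358993 122.55561929] [485.53107647  -1.3795469  112.14628161] [592.39227534 111.16333125 129.99441945]
```

View pics/w1.png

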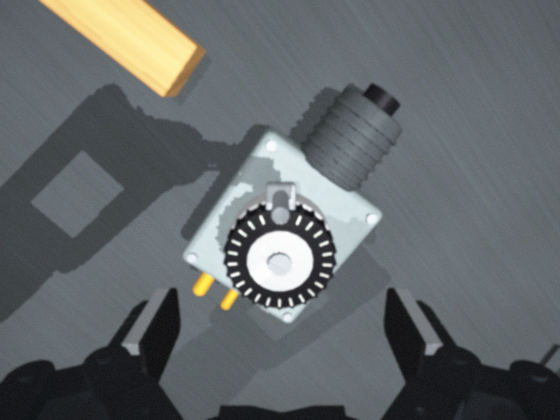

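The wrist view shows the ring centred at about (281,260) and the pin top at about (280,214), seen end-on.

```bash
python3 - <<'E'
from h import *
z=np.load('pics/w1.npz');s={'eef_rot':z['R'],'eef_pos':z['p']}
im=z['im'];g=(im.max(-1)<60).astype(np.uint8); g[330:]=0; g[:195]=0; g[:,:215]=0; g[:,345:]=0
n,l,st,ce=cv2.connectedComponentsWithStats(g); k=1+st[1:,4].argmax()
cn=max(cv2.findContours((l==k).astype(np.uint8),0,2)[0],key=cv2.contourArea); e=cv2.fitEllipse(cv2.convexHull(cn)); print(e)
w=(im.min(-1)>170).astype(np.uint8); 
c=ray('wrist',*e[0],122,s); p=ray('wrist',280,214,170,s); print(c,p,np.hypot(*(p-c)[:2]),np.degrees(np.arctan2(*(p-c)[1::-1])))
P=cloud('wrist',z['d'],s); q=P[P[...,2]>166]; q=q[(q[:,2]<174)&(np.hypot(q[:,0]-578,q[:,1]-97)<15)]; print(cv2.minEnclosingCircle(q[:,:2].astype(np.float32)))
E
```

```text
((279.5707702636719, 254.2797393798828), (104.18827056884766, 111.24602508544922), 96.25155639648438)
[542.27141343  55.56187465 122.        ] [577.91246144  96.85889938 170.        ] 54.55023881389288 49.204442600983846
((576.8296508789062, 96.09415435791016), 7.019289970397949)
```

Ring centre is about (538.8, 51.2) and the pin is at (577.5, 96.8), angle 49.6°. Now descend and grip lightly.

```bash
cat >> h.py <<'E'
C=np.array([538.8,51.2])
def show(s):
    p=s['eef_pos'][:2]-C; a=np.arctan2(p[1],p[0]); t=np.array([-np.sin(a),np.cos(a)]); n=np.array([np.cos(a),np.sin(a)])
    return np.degrees(a),np.hypot(*p),s['force'][:2]@t,s['force'][:2]@n,s['force'][2],s['wrist_torque'][2],s['grip_width'],s['t']
E
python3 - <<'E'
from h import *
np.set_printoptions(precision=2,suppress=True)
a=np.radians(49.6)
p,R=pose(C,a,220,-1); ctrl.gripper_to(50,25); ctrl.move_l(p,R); print(np.array(show(sensors.read_state())))
p[2]=157; print(ctrl.move_l(p,R,vel=80,threshold=8)); print(np.array(show(sensors.read_state())))
ctrl.gripper_to(8,25); ctrl.hold(.2); print(np.array(show(sensors.read_state())))
im,d,s=snap('wrist','w2')
E
```

```text
[49.22 60.4  -0.56 -0.92  0.08 -0.06 49.97  3.83]
False
[49.25 60.32 -0.39  0.69  0.58 -0.02 50.    4.76]
[49.35 60.29  0.4  -0.24  3.08 -0.07 13.42  5.37]
```

View pics/w2.png

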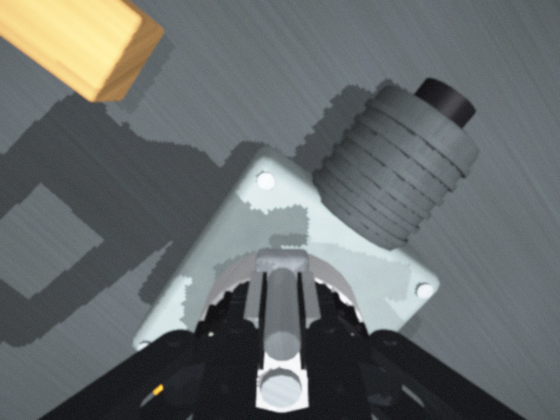

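The pin is held between the pads at (282,340), width 13.4 mm. Now I turn clockwise in small steps and log the tangential push.

```bash
cat > turn.py <<'E'
from h import *
np.set_printoptions(precision=2,suppress=True)
a0=49.6; a=a0; log=[]; why='cap'
while a>a0-7*14.4:
    a-= 2.4 if a>a0-3.2*14.4 else 1.2
    p,R=pose(C,np.radians(a),157,-1); ctrl.move_l(p,R,vel=40)
    f=np.mean([show(sensors.read_state())[2]])
    r=show(sensors.read_state()); log.append((a,(a0-a)/14.4)+tuple(r))
    if r[2]>5:
        ctrl.hold(.15); r=show(sensors.read_state()); log.append((a,(a0-a)/14.4)+tuple(r))
        if r[2]>6.5: why='touch'; break
    if abs(r[3])>25 or r[7]>40: why='guard'; break
print(why); print(np.array(log))
E
sed -i '/f=np.mean/d' turn.py; python3 turn.py
```

```text
touch
[[ 47.2    0.17  47.    60.3    1.25  -0.66   5.21  -0.03  12.93   5.67]
 [ 44.8    0.33  44.93  60.33   1.72  -0.94   5.02   0.07  13.02   5.92]
 [ 42.4    0.5   41.92  60.3    0.29  -1.02   5.1   -0.05  12.84   6.17]
 [ 40.     0.67  39.24  60.27  -0.22  -1.11   5.44  -0.14  13.38   6.42]
 [ 37.6    0.83  36.78  60.27  -0.67  -1.17   5.62  -0.16  13.63   6.67]
 [ 35.2    1.    34.68  60.27  -0.42  -0.95   5.87   0.02  13.14   6.92]
 [ 32.8    1.17  32.57  60.28   1.16  -1.22   5.81  -0.01  13.19   7.17]
 [ 30.4    1.33  30.57  60.3    1.22  -1.61   5.31   0.07  13.33   7.42]
 [ 28.     1.5   27.58  60.3   -0.55  -1.14   5.19   0.01  12.84   7.67]
 [ 25.6    1.67  24.87  60.29  -1.08  -1.3    5.17  -0.09  12.93   7.92]
 [ 23.2    1.83  22.34  60.32  -2.2   -0.63   5.84  -0.08  13.22   8.17]
 [ 20.8    2.    20.24  60.28  -0.61  -0.37   4.86  -0.02  13.34   8.42]
 [ 18.4    2.17  18.1   60.29  -1.16  -0.46   6.17   0.05  13.06   8.67]
 [ 16.     2.33  16.12  60.34   1.26  -0.34   5.95   0.09  13.33   8.92]
 [ 13.6    2.5   13.18  60.36  -1.4   -0.21   5.99   0.02  13.07   9.17]
[... 1564 characters left out ...]
 -2.16   0.     4.44   0.09  13.25  14.67]
 [-20.     4.83 -20.57  60.66  -1.97  -0.41   5.36   0.05  12.96  14.92]
 [-21.2    4.92 -21.89  60.67  -2.44  -0.22   5.39   0.05  13.13  15.17]
 [-22.4    5.   -22.98  60.68  -2.16  -0.25   6.09   0.04  13.42  15.42]
 [-23.6    5.08 -24.04  60.67  -2.32   0.63   4.67   0.15  13.21  15.67]
 [-24.8    5.17 -24.32  60.7    0.87   0.64   5.73   0.24  13.34  15.92]
 [-26.     5.25 -24.43  60.44   5.82   0.52   5.04   0.12  13.23  16.17]
 [-26.     5.25 -24.43  60.43   4.75  -0.17   4.15   0.09  13.38  16.32]
 [-27.2    5.33 -24.51  60.33   9.05   0.1    3.53   0.18  13.01  16.57]
 [-27.2    5.33 -24.52  60.3    8.58   0.81   3.22   0.13  12.88  16.72]]
```

The push rose to about 10 N net, near notch 5. But the measured TCP stalled within about 0.5 mm, stiffer than the 2–3 N/mm stated. I check for a collision before believing it.

```bash
python3 - <<'E'
from h import *
np.set_printoptions(precision=2,suppress=True)
im,d,s=snap('wrist','w3'); b,_,_=snap('side','s3')
print(np.array(show(s)),s['eef_pos'],s['q'],ctrl.solve_ik(*pose(C,np.radians(-27.2),157,-1)))
c=cv2.resize(b[150:290,200:400],(560,392),interpolation=2)
cv2.imwrite('pics/m3.png',cv2.resize(np.vstack([im,c]),(414,600))[:,:,::-1]); cv2.imwrite('pics/m3b.png',c[:,:,::-1])
E
```

```text
[-24.52  60.3    8.58   0.81   3.22   0.13  12.88  16.72] [593.66  26.17 157.66] [-0.1   0.34  1.59  0.    1.21  1.94] [-0.11  0.34  1.59 -0.    1.21  1.94]
```

View pics/w3.png

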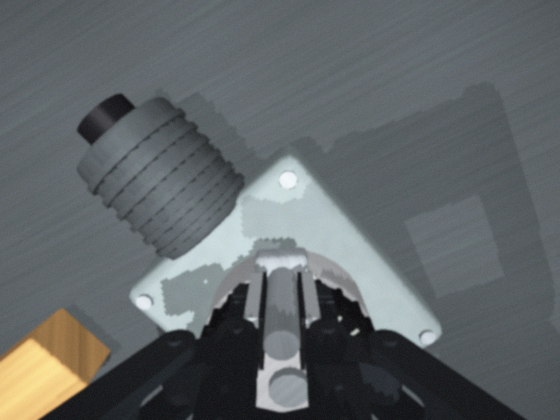

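View pics/m3b.png

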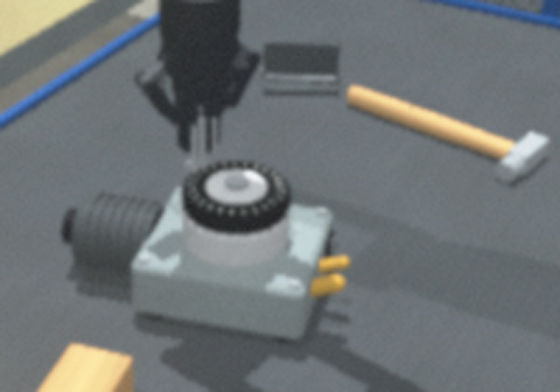

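Nothing is in the way, the grip is intact and the pin is free of other parts. The rise stayed above every detent peak for over 0.3 s, at notch 5 from the start, so it is touch. I back off slowly, logging the detents as a check on which notch was touch.

```bash
python3 - <<'E'
from h import *
np.set_printoptions(precision=2,suppress=True)
a=-27.2; log=[]
while a<19.9:
    a=min(a+(1.2 if a<-19 else 1.8),20.)
    p,R=pose(C,np.radians(a),157,-1); ctrl.move_l(p,R,vel=40)
    ctrl.hold(.1); f=[]
    for _ in range(4): ctrl.hold(.03); f.append(show(sensors.read_state()))
    m=np.mean(f,0); log.append((a,)+tuple(m[[0,1,2,3,4,7]]))
print(np.array(log))
E
```

```text
[[-26.   -24.41  60.33   5.38  -0.25   4.72  17.25]
 [-24.8  -23.97  60.34   3.18  -0.54   6.04  17.73]
 [-23.6  -22.97  60.33   2.29  -0.15   6.24  18.22]
 [-22.4  -21.99  60.35   1.45  -0.75   6.17  18.7 ]
 [-21.2  -21.06  60.36   0.53  -0.57   6.37  19.18]
 [-20.   -20.27  60.49  -0.3   -0.32   6.7   19.67]
 [-18.8  -18.66  60.44   0.74  -0.15   6.36  20.15]
 [-17.   -16.62  60.41   1.83  -0.18   6.26  20.63]
 [-15.2  -14.75  60.38   1.36   0.05   5.99  21.12]
 [-13.4  -12.7   60.35   2.82  -0.03   6.26  21.6 ]
 [-11.6  -11.08  60.33   2.18  -0.72   6.13  22.08]
 [ -9.8   -9.49  60.31   1.65  -0.51   6.37  22.57]
 [ -8.    -7.91  60.32   0.65  -0.27   6.09  23.05]
 [ -6.2   -6.49  60.33  -0.27  -0.25   6.6   23.53]
 [ -4.4   -4.19  60.29   1.39   0.21   6.21  24.02]
 [ -2.6   -2.19  60.25   2.05  -0.11   6.59  24.5 ]
 [ -0.8   -0.31  60.23   2.05  -0.15   6.46  24.98]
 [  1.     1.76  60.21   3.05  -0.15   6.43  25.47]
 [  2.8    3.41  60.2    2.78  -0.18   6.76  25.95]
 [  4.6    4.97  60.2    1.75  -0.63   6.82  26.43]
 [  6.4    6.53  60.17   1.41  -0.74   6.77  26.92]
 [  8.2    8.05  60.2    0.51  -0.2    6.44  27.4 ]
 [ 10.    10.24  60.17   1.45  -0.99   6.9   27.88]
 [ 11.8   12.26  60.16   2.31  -0.24   6.81  28.37]
 [ 13.6   14.22  60.15   2.79  -0.77   6.91  28.85]
 [ 15.4   16.09  60.15   3.34  -0.64   6.72  29.33]
 [ 17.2   17.87  60.11   3.25  -0.97   7.17  29.82]
 [ 19.    19.46  60.11   2.69  -0.96   6.75  30.3 ]
 [ 20.    20.31  60.09   1.73  -0.26   7.25  30.78]]
```

Three detent crossings were felt (at about -18°, -5° and +9°), so the ring is at the third notch. The stiff stall at touch still bothers me, and there is time. I regrip 4 mm higher, which rules out fingertip contact and gives a force baseline. Then I repeat the touch, now counting wrist torque too.

```bash
cat > t2.py <<'E'
from h import *
np.set_printoptions(precision=2,suppress=True)
Z=161.5
def avg(n=4):
    f=[]
    for _ in range(n): ctrl.hold(.03); f.append(show(sensors.read_state()))
    return np.mean(f,0)
def go(a,v=40): p,R=pose(C,np.radians(a),Z,-1); ctrl.move_l(p,R,vel=v)
ctrl.hold(.05); print('gripped',avg()); ctrl.gripper_to(26,25); go(20); b=avg(6); print('free',b)
im,d,s=snap('wrist','w4')
ctrl.gripper_to(8,25); print('regrip',avg())
log=[]
def rec(a): m=avg(); F=m[2]-b[2]; M=(m[5]-b[5])/.06; log.append((a,m[0],m[1],F,M,F+M,m[4],m[7])); return F,M
for a in np.arange(17,-20,-3.): go(a); m=np.array(show(sensors.read_state())); 
a=-19.
while a>-32:
    a-=1.; go(a); F,M=rec(a)
    if max(F,F+M)>10: break
ctrl.hold(.3); rec(a)
print(np.array(log))
E
python3 t2.py
```

```text
gripped [20.3  60.11  1.46 -0.7   7.33 -0.09 13.05 30.97]
free [19.96 60.05  0.19 -0.54  0.22  0.   25.89 31.68]
regrip [20.05 59.96  0.17 -0.05  0.22 -0.05 13.27 32.15]
[[-20.   -20.31  60.29  -3.2   -0.51  -3.71  -1.19  35.78]
 [-21.   -20.97  60.27  -1.93   0.19  -1.74  -2.31  36.17]
 [-22.   -22.03  60.27  -1.59   0.4   -1.2   -2.13  36.55]
 [-23.   -23.04  60.27  -1.64   0.34  -1.3   -2.34  36.93]
 [-24.   -23.97  60.28  -1.88   0.69  -1.18  -2.27  37.32]
 [-25.   -24.29  60.25   0.63   2.76   3.38  -2.72  37.7 ]
 [-26.   -24.39  60.14   3.4    2.02   5.42  -3.33  38.08]
 [-27.   -24.47  60.     5.97   2.     7.97  -4.12  38.47]
 [-28.   -24.55  59.89   9.36   1.5   10.86  -4.61  38.85]
 [-28.   -24.56  59.89   8.87   2.    10.87  -4.82  39.28]]
```

The touch reproduced at the same angle (-24.4°) at a different height. It climbed steadily, about 2.8 N per mm of commanded path, to 10.9 N and was held 0.4 s. It lies 3.08 clicks from the rest notch at 20°. Now back off three clicks, release, lift and check.

```bash
python3 - <<'E'
from h import *
np.set_printoptions(precision=2,suppress=True)
Z=161.5
def go(a,z=Z,v=40): p,R=pose(C,np.radians(a),z,-1); ctrl.move_l(p,R,vel=v)
log=[]
for a in list(np.arange(-26,19.5,2.))+[19.6]: go(a); log.append((a,)+tuple(np.array(show(sensors.read_state()))[[0,2,5]]))
print(np.array(log).T)
ctrl.hold(.2); ctrl.gripper_to(26,25); ctrl.hold(.3); print(np.array(show(sensors.read_state())))
go(20,230,80); go(20,300,120); 
im,d,s=snap('wrist','w5'); print(s['t'],s['eef_pos'])
P=cloud('wrist',d,s); q=P[(P[...,2]>164)&(P[...,2]<175)]; q=q[np.hypot(*(q[:,:2]-C).T)<80]
c,r=cv2.minEnclosingCircle(q[:,:2].astype(np.float32)); v=np.array(c)-C; print(c,r,np.hypot(*v),np.degrees(np.arctan2(v[1],v[0])))
E
```

```text
[[-26.   -24.   -22.   -20.   -18.   -16.   -14.   -12.   -10.    -8.
   -6.    -4.    -2.     0.     2.     4.     6.     8.    10.    12.
   14.    16.    18.    19.6 ]
 [-24.29 -22.74 -21.57 -19.52 -17.38 -15.31 -13.39 -11.59  -9.98  -8.53
   -6.72  -3.95  -1.69   0.49   2.37   4.01   5.8    7.54   9.88  12.11
   14.42  16.49  18.27  19.65]
 [  3.17   2.81   0.54   1.76   2.68   3.99   4.48   5.31   3.78   1.57
   -0.39   0.44   0.34   2.39   3.     1.87   0.77  -0.01   1.81   1.56
    3.09   2.45   2.16   0.79]
 [ -0.15  -0.21  -0.08  -0.1   -0.08  -0.07  -0.14  -0.16  -0.26  -0.15
   -0.14  -0.04   0.02   0.04  -0.04   0.    -0.07  -0.08  -0.03  -0.05
    0.04   0.    -0.05  -0.05]]
[19.54 60.04 -0.35  0.5   0.49 -0.03 25.67 46.12]
47.8583 [594.71  71.71 299.13]
(594.4343872070312, 71.0113296508789) 6.882351875305176 59.05653073486184 19.600745322120183
```

View pics/w5.png

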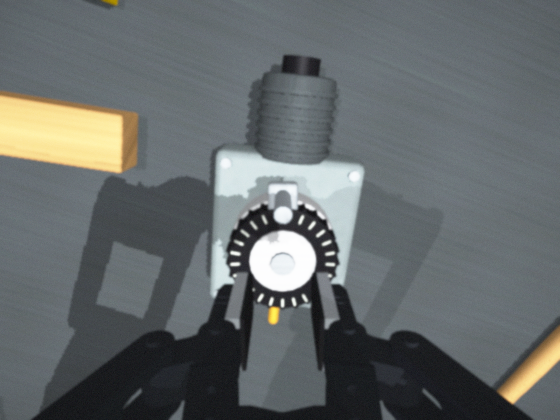

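The ring stands free with the pin at (283,214). The pin angle measures 19.6°, which is 2.08 clicks from the start, so three from touch at notch 5. The bystanders in view are in place. Handing in.

```bash
python3 -c "
from h import *
print(ctrl.finish_job())"
```

```text
the job is handed in; nothing more can be done
None
```

The ring is set three clicks counter-clockwise of touch and released, and the job was handed in at about 48 s of the 72 s allowed. It reported no verdict.

- **Touch:** I gripped the pin and turned it clockwise until the push climbed steadily, at the fifth notch from the start. I then backed off three clicks. I repeated the touch from a grip 4.5 mm higher as a check, and it came at the same angle. The push peaked at about 11 N, slightly above the 6–10 N advised but under the 15 N limit, and was held about 0.4 s.
- **Final position:** I felt three detent crossings on the way back. After letting go, the camera put the pin at 19.6° against 49.6° at the start. That is 2.08 clicks clockwise of the start, which is the third notch from touch. The force reading was close to zero once the gripper opened.
- **Bystanders:** The arm stayed clear of them throughout. The wooden block, and the parts of the hammer and carton in the last picture, looked undisturbed. The T coupon was not in that picture, and I did not measure any of them again.
- **What did not agree:** At touch the measured tool position moved only about 0.5 mm while the force rose to about 10 N. That is stiffer than the stated 2–3 N per mm, though the rise per mm of commanded path did match. I found no obstruction and it repeated at two heights, so I took it as touch. The gap itself could not be read.

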